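Check grinder spout sleeves on a gauge pin

TASK

Check both aluminium spout sleeves on the gauge pin, one at a time and in either order: keeping the sleeve upright, flange down, slide it over the pin without forcing it, until it either sits fully down on the gauge's base or stops on the pin's nose. If it went fully down, stand it upright in the low wooden tray; if it stopped, stand it upright in the deeper black bin; put the first sleeve away before trying the second. Leave the milk jug, the cup and the tamper where they are.

Things in the scene. Friction and masses are not known exactly. Their poses are not given: they have to be found in the camera images.
- sleeve_1: one of two aluminium grinder-spout sleeves that look alike from outside: an upright open tube 80 mm tall and 50 mm in outer diameter, with a flange 64 mm across and 6 mm thick round its lower end. The bore runs right through and is about 41 mm in one sleeve and about 35 mm in the other; it is not said which is which. Loose, 0.15 to 0.36 kg. Origin: on the axis at the underside of the flange; z along the axis, up as it stands
- sleeve_2: one of two aluminium grinder-spout sleeves that look alike from outside: an upright open tube 80 mm tall and 50 mm in outer diameter, with a flange 64 mm across and 6 mm thick round its lower end. The bore runs right through and is about 41 mm in one sleeve and about 35 mm in the other; it is not said which is which. Loose, 0.15 to 0.36 kg. Origin: on the axis at the underside of the flange; z along the axis, up as it stands
- gauge: fixed plug gauge: a round dark steel base 120 mm across and 20 mm thick with a bright steel pin standing up from its middle, 38 mm in diameter and 70 mm tall above the base; the top 8 mm of the pin (its nose) taper to 26 mm. A sleeve that fits goes down until its flange lies on the base; one that does not stops with its flange some 64 mm above the base. Origin: on the axis, at the underside of the base; z up
- gauge_seat (a point): point on the gauge's axis at the level of the top of its base, where the underside of a fitting sleeve comes to rest; z up
- gauge_nose (a point): point on the gauge's axis at the very top of the pin, 70 mm above the seat
- tray: fixed low square wooden tray, 150 x 150 mm outside, 16 mm tall, walls and floor 6 mm thick, for sleeves that fit. Origin: centre of its underside; x and y along its sides
- tray_in (a point): centre of the wooden tray's inner floor (138 x 138 mm inside)
- bin: fixed square black plastic bin, 150 x 150 mm outside, 36 mm tall, walls and floor 6 mm thick, for sleeves that do not fit. Origin: centre of its underside; x and y along its sides
- bin_in (a point): centre of the black bin's inner floor (138 x 138 mm inside)
- jug: a stainless milk jug, 84 mm across and 100 mm tall, with a side handle; a loose bystander, to be left alone. Origin: centre of its underside
- cup: a white ceramic cup, 80 mm across and 65 mm tall; a loose bystander, to be left alone. Origin: centre of its underside
- tamper: a dark wooden coffee tamper, 58 mm across its foot and 96 mm tall; a loose bystander, to be left alone. Origin: centre of its underside
There are look-alikes about, which are no part of the job. What is meant by the bin is not pink, and is the smaller of those in its own colour. Of the things that look like the tray, the larger one is meant.

How it is judged:
By the outcome, as a careful person would: the job done as asked, in the order asked, and still so for the second after the job is handed in, with the robot touching nothing.
It also fails if it takes over 67 s, if anything falls off the work surface, if the arm or the gripper's body presses on something with over 40 N, if the wrist force passes 120 N, or if a joint passes its speed limit or range.

ROBOT

A 6-joint arm with a two-finger parallel gripper is mounted at the origin on the work surface. World frame = base frame: x ahead of the robot, y to its left, z up, the work surface at z = 0. Lengths are in m, angles in rad, forces in N, time in s.
With the tool pointing down it reaches from about 0.375 to 0.9 m from the base axis. Payload 3.1 kg.
Tool frame: the origin (TCP) lies at the very end of the fingers, on their centre line; the grasp point (between the pads) lies 19 mm behind it; z points along the fingers, y is the line along which they close (so a half turn about z gives the same grasp; the last joint's range is limited). The gripper opens to 87 mm and grips with 3 to 60 N. Pads are 19 mm wide; open, the fingers measure 117 mm over their backs; the gripper's body (75 mm by 190 mm) begins 51 mm behind the grasp point.
Start: joints at [0.935, 0.527, 1.433, -0, 1.181, -0.178], TCP at [0.276, 0.561, 0.223] pointing down, gripper open.
Joint ranges: [-3.08, 3.08], [-0.75, 2.2], [0.22, 2.44], [-1.43, 4.57], [0, 2.65], [-2.85, 2.85]. Speed limits (rad/s): [2.79, 2.79, 3.14, 3.14, 3.14, 3.14].

INTERFACE

Orientations are given as a unit quaternion [x, y, z, w].
In Python, from rig import robot gives the robot as it stands. The module is installed in compiled form; this text tells all that it offers.
- The arm moves only by the tool servo_tool, never from a script. Its argument "rows" is one flat list of numbers, 5 for each row, row after row: the closure, from -1 (fully open) to 1 (shut), so that 0 is half open, then the shift along the tool's x, y, z in m, then the turn about the tool's z in degrees. A call has 1 to 5 rows; each row shifts and turns the commanded pose from where the row before left it, along the tool's axes as they then stand; what a row does not reach is not made up. A row lasts 1/12 s, in which the tool goes at most 41.7 mm and 7.16 degrees, less where a joint would pass 70% of its speed; a pose out of reach is approached as far as the arm can. A call with a gripper value outside its range is refused whole. The fingers move at their own pace and stop on an object; "newtons" is the grip in N (left out, the last holds). Time passes only in rows, so rows that do not move let the fingers close. It gives the time, the measured TCP pose, the force, the opening and the grip force at its end, in the units of the state.
- robot.get_obs(): the state, without advancing time (a new reading comes with each control period).
- robot.camera(name): name is "side" or "top" or "wrist"; returns a dict with "pixels" (420x560x3 uint8, red, green, blue), "intrinsics" (3x3 intrinsics, pixels), "rvec" (rotation vector, rad) and "tvec" (3), from world to camera coordinates, as OpenCV has them; the wrist camera has in their place "mount" (4x4, takes a point from camera to tool coordinates, whose origin is the TCP and whose axes are the flange's). Camera axes: x right, y down, z forward; pixel columns grow to the right and rows downward; lengths in m; the calibration is good to about 2 mm. A picture is of the moment at which its call begins: read the wrist's pose just before it. There is no depth.
- robot.hand_in(): hands the job in; it is judged then, once.
Trained networks look in a picture, given as the dict that the camera call returned (one of the last four; its "shot" number tells which), for a name from the list of things; names that differ only in an ending like _2 or _b are one class to them, and where a whole thing is asked for, a point or a joint stands for the part that bears it (a point fixed in the world has none). Each returns a list of dicts, best first, with "score" (0 to 1); they miss things now and then, are a little off and sometimes report something else, mostly with a low value. They report only what shows in the picture. A call takes as long as a camera call. They do not tell look-alikes from the thing itself.
- robot.spot_in(picture, query): "at" ([x, y, z] in m, in world coordinates, good to about 4 mm: the middle of the surface that is visible of it).
- robot.outline_of(picture, query): "region" (420x560 bool, what is visible of it).
- robot.place_of(picture, query): "at" ([x, y, z] in m, in world coordinates, good to about 4 mm: a listed point, or the origin of a listed thing).
The state is a dict: "time": time; "q": joint angles; "joint_velocities": joint speeds; "joint_torque": joint torques, N m; "position": TCP position; "tool_rot": TCP orientation; "ft_force": force on the tool from outside, world axes, zero at the start; "moment": the same for the moment, N m; "grip_width": finger opening in m; "grip_force": force on a finger pad.
Only numpy, scipy, OpenCV 4.12 (cv2) and the standard library are available. Lean on these libraries where they do the work, as an engineer would, in place of code of your own. Each camera call takes 0.05 s, during which the arm holds its last target. There are 200 camera calls.

## Working session

There is one attempt and no reset: what is moved stays moved. The work goes in short steps, Python scripts to look and compute and a tool call to move; the robot and the scene stay as the last step left them, time stands still between calls to the robot, and variables do not carry over. Pictures are saved under pics/ and viewed, at most 10 in all, crops included, and the job is handed in when it is done.

Besides the shell and the picture viewer there is one more tool, called after "Request:" by a JSON object that holds its "api" and its "payload". servo_tool: Moves the arm, as the interface text tells. Its arguments: {"type":"object","properties":{"rows":{"type":"array","items":{"type":"number"}},"newtons":{"type":"number"}},"required":["rows"]}

```bash
mkdir -p pics; python3 - <<'E'
from rig import robot
import cv2,numpy as np
o=robot.get_obs();print({k:np.round(v,3).tolist() for k,v in o.items()})
for c in("top","side"):
    p=robot.camera(c);cv2.imwrite(f"pics/{c}0.png",p["pixels"][:,:,::-1])
    for n in("sleeve_1","gauge","tray","bin","jug","cup","tamper"):
        for r in robot.place_of(p,n): 
            X=np.array(r["at"]);px=cv2.projectPoints(X[None],p["rvec"],p["tvec"],p["intrinsics"],None)[0].ravel()
            print(c,n,round(r["score"],2),np.round(X,3),px.astype(int))
E
```

```text
{'time': 0.0, 'q': [0.935, 0.528, 1.434, -0.0, 1.181, -0.179], 'joint_velocities': [-0.001, 0.001, 0.001, -0.001, -0.0, -0.003], 'joint_torque': [0.0, -44.005, -17.659, 0.063, 0.058, -0.0], 'position': [0.275, 0.56, 0.222], 'tool_rot': [0.226, 0.974, -0.001, -0.0], 'ft_force': [-0.352, -0.237, 0.06], 'moment': [-0.024, -0.031, 0.011], 'grip_force': 0.0, 'grip_width': 0.087}
top sleeve_1 0.6 [ 0.687  0.129 -0.004] [208 168]
top sleeve_1 0.6 [ 0.661 -0.155  0.002] [289 176]
top gauge 0.92 [ 0.5   -0.057  0.002] [260 221]
top tray 0.91 [0.227 0.308 0.001] [150 300]
top tray 0.56 [ 0.422  0.284 -0.002] [160 242]
top bin 0.98 [ 0.489 -0.567  0.002] [407 227]
top bin 0.96 [ 0.221 -0.288 -0.002] [326 304]
top bin 0.56 [ 0.459 -0.278  0.001] [324 234]
top jug 0.56 [0.704 0.278 0.001] [166 163]
top cup 0.89 [ 0.704 -0.272  0.003] [322 165]
top tamper 0.7 [ 0.786 -0.015 -0.002] [250 141]
side sleeve_1 0.94 [ 0.66  -0.155  0.002] [328 215]
side sleeve_1 0.9 [0.685 0.124 0.003] [278 159]
side gauge 0.62 [ 0.49  -0.053  0.   ] [257 219]
side tray 0.71 [ 0.224  0.308 -0.   ] [119 185]
side tray 0.65 [ 0.42   0.287 -0.002] [181 164]
side bin 0.66 [ 0.492 -0.56  -0.004] [387 364]
side bin 0.65 [ 0.46  -0.281 -0.002] [297 281]
side bin 0.55 [ 0.222 -0.287  0.001] [213 333]
side jug 0.86 [0.702 0.277 0.001] [257 134]
side cup 0.83 [ 0.708 -0.274  0.001] [370 234]
side tamper 0.62 [ 0.782 -0.015 -0.001] [330 172]
```

View pics/top0.png

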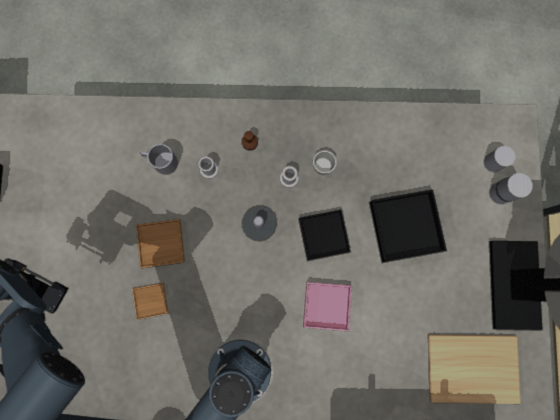

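View pics/side0.png

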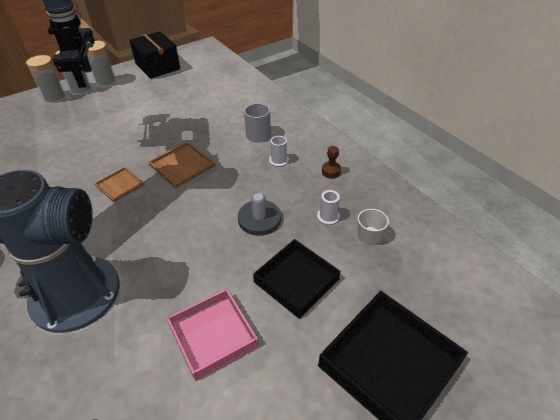

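The top view shows the gauge at about (260,221), the sleeves at (208,168) and (289,176), the larger wooden tray at (160,242), and the smaller black bin at (324,234). The side view agrees. I'll square the tool with the world axes, then go above the sleeve at y≈0.126.

Request:
{"api": "servo_tool", "payload": {"rows": [-1,0,0,0,-6.5,-1,0,0,0,-6.5,-1,0,0,0,-6.5,-1,0,0,0,-6.6], "newtons": 15}}

```text
time: 1.13
position: [0.2756, 0.5609, 0.2226]
tool_rot: [-0.002, 1.0, 0.0, 0.0]
ft_force: [-0.6, -0.4, -0.4]
grip_width: 0.0871
grip_force: 0.0
```

Request:
{"api": "servo_tool", "payload": {"rows": [-1,-0.027,-0.028,0,0,-1,-0.027,-0.028,0,0,-1,-0.027,-0.028,0,0,-1,-0.027,-0.028,0,0,-1,-0.027,-0.028,0,0]}}

```text
time: 1.55
position: [0.4114, 0.4195, 0.2227]
tool_rot: [0.0, 1.0, 0.0, 0.0]
ft_force: [0.7, -0.2, -0.0]
grip_width: 0.0871
grip_force: 0.0
```

Request:
{"api": "servo_tool", "payload": {"rows": [-1,-0.027,-0.028,0,0,-1,-0.027,-0.028,0,0,-1,-0.027,-0.028,0,0,-1,-0.027,-0.028,0,0,-1,-0.027,-0.028,0,0]}}

```text
time: 1.97
position: [0.5464, 0.279, 0.2227]
tool_rot: [0.001, 1.0, 0.0, 0.0]
ft_force: [0.2, 1.2, -1.0]
grip_width: 0.0869
grip_force: 0.0
```

Request:
{"api": "servo_tool", "payload": {"rows": [-1,-0.027,-0.028,0,0,-1,-0.027,-0.028,0,0,-1,-0.027,-0.028,0,0,-1,-0.027,-0.028,0,0,-1,0,0,0,0]}}

```text
time: 2.38
position: [0.6591, 0.1619, 0.2226]
tool_rot: [0.004, 1.0, -0.001, 0.003]
ft_force: [0.4, -0.0, 0.9]
grip_width: 0.0868
grip_force: 0.0
```

```bash
cat >h.py <<'E'
from rig import robot
import cv2,numpy as np
from scipy.spatial.transform import Rotation as R
def look(names,save=None,cam="wrist"):
    o=robot.get_obs();print("t",round(o["time"],2),"tcp",np.round(o["position"],4),"rot",np.round(o["tool_rot"],4),"F",np.round(o["ft_force"],1),"w",round(float(o["grip_width"]),4))
    p=robot.camera(cam)
    if cam=="wrist":
        T=np.eye(4);T[:3,:3]=R.from_quat(o["tool_rot"]).as_matrix();T[:3,3]=o["position"]
        C=np.linalg.inv(T@p["mount"]);rv=cv2.Rodrigues(C[:3,:3])[0];tv=C[:3,3]
    else: rv,tv=p["rvec"],p["tvec"]
    for n in names:
        for r in robot.place_of(p,n):
            X=np.array(r["at"]);print(n,round(r["score"],2),np.round(X,4),cv2.projectPoints(X[None],rv,tv,p["intrinsics"],None)[0].ravel().astype(int))
    if save: cv2.imwrite(f"pics/{save}.png",p["pixels"][:,:,::-1])
    return o,p,rv,tv
E
python3 - <<'E'
from h import *
o,p,rv,tv=look(["sleeve_1"],"w1")
print(p["mount"].round(3).tolist())
p2=robot.camera("top")
E
```

```text
t 2.38 tcp [0.6591 0.1619 0.2226] rot [ 0.0038  1.     -0.0015  0.0031] F [ 0.4 -0.   0.9] w 0.0868
sleeve_1 0.95 [0.6865 0.1256 0.0029] [245 200]
sleeve_1 0.64 [ 0.6617 -0.1532  0.002 ] [  7 181]
[[-0.0, -0.966, -0.259, 0.07], [1.0, -0.0, -0.0, -0.001], [0.0, -0.259, 0.966, -0.163], [0.0, 0.0, 0.0, 1.0]]
```

View pics/w1.png

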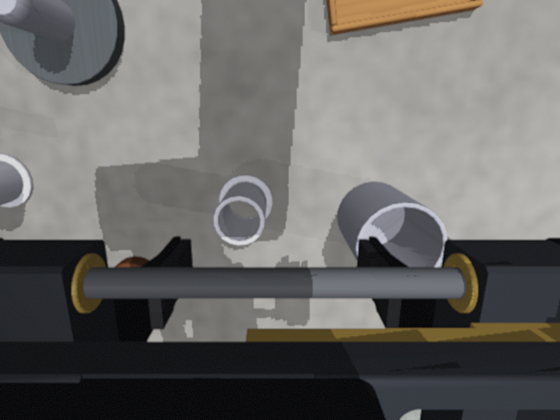

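The wrist view shows the sleeve with its rim at (240,220), the jug at (400,230), and the gauge at upper left. The sleeve estimate matches the earlier one.

Request:
{"api": "servo_tool", "payload": {"rows": [-1,-0.014,-0.018,0,0,-1,-0.0135,-0.018,0,0,-1,0,0,0.035,0,-1,0,0,0.035,0,-1,0,0,0.03,0]}}

```text
time: 2.95
position: [0.6792, 0.1339, 0.1216]
tool_rot: [-0.0, 1.0, 0.0, -0.0]
ft_force: [-0.0, 0.9, -0.4]
grip_width: 0.0867
grip_force: 0.0
```

```bash
python3 - <<'E'
from h import *
look(["sleeve_1"],"w2")
E
```

```text
t 2.95 tcp [0.6792 0.1339 0.1216] rot [-1.e-04  1.e+00  2.e-04 -3.e-04] F [-0.   0.9 -0.4] w 0.0867
sleeve_1 0.73 [0.6899 0.1281 0.003 ] [268 211]
```

View pics/w2.png

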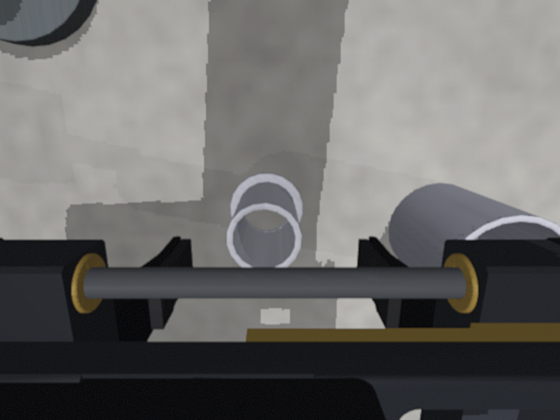

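The rim is centred at about (264,238) with a thin wall, and the flange arc is behind it. I'll back-project the rim at z=0.08.

```bash
cat >>h.py <<'E'
def ray(uv,z,p,rv,tv):
    Rm=cv2.Rodrigues(np.array(rv))[0];d=Rm.T@np.linalg.inv(p["intrinsics"])@[uv[0],uv[1],1];c=-Rm.T@np.array(tv).ravel()
    return c+d*(z-c[2])/d[2]
E
python3 - <<'E'
from h import *
o,p,rv,tv=look(["sleeve_1"])
for uv in [(227.5,238),(301,238),(264,204),(264,270),(232,238),(297,238)]: print(uv,ray(uv,.08,p,rv,tv).round(4))
for z,r in((.08,.025),(0.006,.032)):
  a=np.linspace(0,2*np.pi,4,endpoint=False)
  X=np.c_[.6885+r*np.cos(a),.127+r*np.sin(a),0*a+z];print(cv2.projectPoints(X,rv,tv,p["intrinsics"],None)[0].reshape(-1,2).round(0).tolist())
E
```

```text
t 3.05 tcp [0.6747 0.1339 0.1167] rot [-3.0e-04  1.0e+00 -1.0e-04 -6.9e-03] F [-1.4  0.6 -0.2] w 0.087
sleeve_1 0.67 [0.6892 0.1267 0.0015] [266 219]
(227.5, 238) [0.6786 0.1034 0.08  ]
(301, 238) [0.6786 0.1503 0.08  ]
(264, 204) [0.6563 0.1268 0.08  ]
(264, 270) [0.7007 0.1265 0.08  ]
(232, 238) [0.6786 0.1063 0.08  ]
(297, 238) [0.6786 0.1477 0.08  ]
[[265.0, 288.0], [303.0, 253.0], [264.0, 215.0], [226.0, 252.0]]
[[267.0, 254.0], [304.0, 220.0], [267.0, 183.0], [230.0, 220.0]]
```

Request:
{"api": "servo_tool", "payload": {"rows": [-1,0,0,0,0,-1,0,0,0,0,-1,0,0,0,0,-1,0,0,0,0]}}

```text
time: 3.48
position: [0.6815, 0.1326, 0.1245]
tool_rot: [0.001, 1.0, 0.0, 0.002]
ft_force: [-0.5, -0.2, 0.7]
grip_width: 0.0868
grip_force: 0.0
```

```bash
python3 - <<'E'
from h import *
o,p,rv,tv=look(["sleeve_1"],"w3")
g=cv2.cvtColor(p["pixels"],cv2.COLOR_RGB2GRAY)
print("row238",[(i,int(v)) for i,v in enumerate(g[240,215:315],215)][::1][:30]); print(g[240,285:312]); print("col264",g[165:272,264])
E
```

```text
t 3.48 tcp [0.6815 0.1326 0.1245] rot [5.0e-04 1.0e+00 1.0e-04 1.6e-03] F [-0.5 -0.2  0.7] w 0.0868
sleeve_1 0.59 [0.6915 0.1283 0.0018] [270 209]
row238 [(215, 125), (216, 124), (217, 124), (218, 124), (219, 124), (220, 123), (221, 124), (222, 122), (223, 124), (224, 122), (225, 122), (226, 122), (227, 121), (228, 125), (229, 149), (230, 176), (231, 185), (232, 183), (233, 180), (234, 175), (235, 159), (236, 124), (237, 102), (238, 104), (239, 105), (240, 104), (241, 105), (242, 104), (243, 103), (244, 102)]
[102 102 102 102 102 102 102 100  99  97 105 144 184 188 184 182 174 150
 123 114 116 117 117 116 117 118 118]
col264 [112 113 112 111 122 154 174 178 178 179 177 177 170 140 106  98 100  99
 100 100 100 100 100  98 100  99 100 100  99 100  99  97 102 134 171 183
 181 176 172 152 125 111 111 111 111 111 113 113 113 113 114 114 115 115
 115 114 115 115 115 115 111 108 108 104 100 101 102 101 102 102 103 102
 104 103 102 103 103 103 103 104 102 103 104 104 104 104 104 105 103 104
 104 103 104 104 104 103 101 117 156 180 184 164 114  58  43  52  56]
```

```bash
python3 - <<'E'
from h import *
o,p,rv,tv=look([])
for uv in [(229,235),(302.5,235),(265.7,198.3),(265.7,267)]: print(uv,ray(uv,.08,p,rv,tv).round(4))
for uv in [(264,170)]: print(uv,ray(uv,.006,p,rv,tv).round(4))
E
```

```text
t 3.58 tcp [0.6811 0.1324 0.1237] rot [6.e-04 1.e+00 0.e+00 9.e-04] F [ 0.8 -0.4  0.5] w 0.087
(229, 235) [0.6861 0.1019 0.08  ]
(302.5, 235) [0.6861 0.1504 0.08  ]
(265.7, 198.3) [0.6612 0.1263 0.08  ]
(265.7, 267) [0.7091 0.1259 0.08  ]
(264, 170) [0.6546 0.1231 0.006 ]
```

Request:
{"api": "servo_tool", "payload": {"rows": [-1,-0.0055,-0.0065,0,0,-1,0,0,0.02,0,-1,0,0,0.025,0,-1,0,0,0.025,0,-1,0,0,0.01,0]}}

```text
time: 4.05
position: [0.6842, 0.1251, 0.039]
tool_rot: [0.001, 1.0, -0.0, -0.003]
ft_force: [-0.8, 0.3, -1.0]
grip_width: 0.0868
grip_force: 0.0
```

Request:
{"api": "servo_tool", "payload": {"rows": [0.2,0,0,0,0,0.5,0,0,0,0,1,0,0,0,0,1,0,0,0,0,1,0,0,0,0], "newtons": 15}}

```text
time: 4.47
position: [0.6873, 0.126, 0.0443]
tool_rot: [0.001, 1.0, 0.0, 0.002]
ft_force: [0.0, 0.1, -0.1]
grip_width: 0.0618
grip_force: 0.0
```

Request:
{"api": "servo_tool", "payload": {"rows": [1,0,0,0,0,1,0,0,0,0,1,0,0,0,0]}}

```text
time: 4.72
position: [0.6867, 0.1262, 0.0437]
tool_rot: [0.001, 1.0, 0.0, 0.001]
ft_force: [-0.9, 1.5, 3.4]
grip_width: 0.0502
grip_force: 15.0
```

Request:
{"api": "servo_tool", "payload": {"rows": [1,0,0,-0.015,0,1,0,0,-0.03,0,1,0,0,-0.035,0,1,0,0,-0.035,0,1,0,0,-0.015,0]}}

```text
time: 5.13
position: [0.6883, 0.1259, 0.1784]
tool_rot: [0.001, 1.0, -0.0, 0.004]
ft_force: [-0.2, 1.0, -2.6]
grip_width: 0.0499
grip_force: 15.0
```

Request:
{"api": "servo_tool", "payload": {"rows": [1,0.015,-0.03,0,0,1,0.02,-0.037,0,0,1,0.02,-0.037,0,0,1,0.02,-0.037,0,0,1,0.015,-0.03,0,0]}}

```text
time: 5.55
position: [0.5938, -0.0458, 0.1729]
tool_rot: [0.001, 1.0, -0.0, -0.001]
ft_force: [0.6, 0.6, -2.1]
grip_width: 0.0501
grip_force: 15.0
```

Request:
{"api": "servo_tool", "payload": {"rows": [1,0,-0.01,0,0,1,0,0,0,0,1,0,0,0,0,1,0,0,0,0,1,0,0,0,0]}}

```text
time: 5.97
position: [0.5969, -0.0524, 0.1726]
tool_rot: [-0.0, 1.0, 0.0, 0.0]
ft_force: [-0.1, 0.4, -2.3]
grip_width: 0.0496
grip_force: 15.0
```

```bash
python3 - <<'E'
from h import *
look(["gauge_nose","gauge_seat","gauge","sleeve_1"],"w4")
look(["gauge_nose","gauge_seat","gauge","sleeve_1"],"s4","side")
look(["gauge_nose","gauge_seat","gauge"],None,"top")
E
```

```text
t 5.97 tcp [ 0.5969 -0.0524  0.1726] rot [-3.e-04  1.e+00  2.e-04  1.e-04] F [-0.1  0.4 -2.3] w 0.0496
gauge_nose 0.73 [ 0.4932 -0.0561  0.0835] [270  67]
gauge_seat 0.23 [ 0.6625 -0.1526  0.0022] [181 247]
gauge 0.82 [ 0.4953 -0.0516  0.0023] [275  82]
sleeve_1 0.86 [ 0.6589 -0.1534  0.0011] [180 244]
sleeve_1 0.74 [ 0.6    -0.0519  0.1323] [276 234]
t 6.22 tcp [ 0.5966 -0.0531  0.1724] rot [-1.e-04  1.e+00  0.e+00 -1.e-04] F [ 0.  0. -3.] w 0.05
gauge_nose 0.66 [ 0.4951 -0.0533  0.0896] [258 196]
gauge_seat 0.57 [ 0.4951 -0.0535  0.0215] [259 213]
gauge_seat 0.25 [ 0.7823 -0.0154  0.0033] [330 171]
gauge 0.71 [ 0.4905 -0.0552  0.001 ] [258 219]
gauge 0.37 [ 0.494  -0.0475  0.0875] [256 195]
sleeve_1 0.93 [ 0.6567 -0.1558  0.0027] [327 216]
sleeve_1 0.63 [ 0.5935 -0.0518  0.1337] [288 169]
t 6.47 tcp [ 0.5965 -0.0538  0.1725] rot [ 5.e-04  1.e+00  0.e+00 -0.e+00] F [ 0.  -0.2 -2.2] w 0.05
gauge_nose 0.6 [ 0.4978 -0.0569  0.0913] [259 219]
gauge_nose 0.4 [ 0.4599 -0.2781  0.0041] [324 234]
gauge_seat 0.86 [ 0.4939 -0.0576  0.0227] [260 223]
gauge_seat 0.71 [ 0.459  -0.2805  0.0021] [324 234]
gauge 0.61 [ 0.4995 -0.0563  0.0037] [260 222]
```

View pics/w4.png

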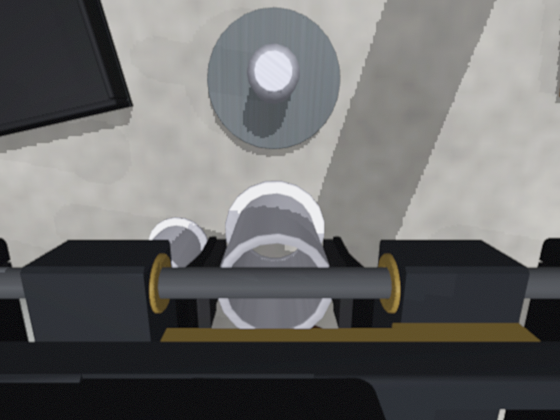

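The nose top is at (274,71), the base disc at (274,82), the held sleeve's flange spans x 226–324 with its far edge at row 181. I'll fit these.

```bash
cat >>h.py <<'E'
def fitcirc(p,rv,tv,mask,z,r):
    """fit centre of a world-horizontal circle (height z, radius r) to mask outline points"""
    c=max(cv2.findContours(mask.astype(np.uint8),cv2.RETR_EXTERNAL,cv2.CHAIN_APPROX_NONE)[0],key=cv2.contourArea)[:,0,:].astype(float)
    X=np.array([ray(u,z,p,rv,tv)[:2] for u in c])
    A=np.c_[2*X,np.ones(len(X))];s=np.linalg.lstsq(A,(X**2).sum(1),rcond=None)[0]
    return s[:2],np.sqrt(s[2]+s[:2]@s[:2]),len(c)
E
python3 - <<'E'
from h import *
o,p,rv,tv=look([])
img=p["pixels"];g=cv2.cvtColor(img,cv2.COLOR_RGB2GRAY)
# nose top : bright blob near (274,71)
m=np.zeros_like(g);m[30:115,230:320]=g[30:115,230:320]>185
n,l,st,ce=cv2.connectedComponentsWithStats(m);i=l[71,274];print("nose blob",st[i],ce[i],fitcirc(p,rv,tv,l==i,.09,.013))
print(g[71,240:308])
print("flange row",g[215,215:240],g[215,312:335]);print("col",g[170:200,275])
E=[(207.5,80),(340.5,80),(274,8),(274,150)]
for uv in E: print(uv,ray(uv,.02,p,rv,tv).round(4))
for uv in [(226,220),(324.5,220),(275,181)]: print(uv,ray(uv,.135,p,rv,tv).round(4))
E
```

```text
t 6.67 tcp [ 0.5964 -0.054   0.1726] rot [ 7.e-04  1.e+00 -0.e+00  0.e+00] F [-0.8 -0.3 -2.6] w 0.0498
nose blob [ 256   50   39   42 1259] [275.08498809  70.49960286] (array([ 0.49555906, -0.05399896]), np.float64(0.013032610781078719), 111)
[119 118 117 118 121 121 122 124 120 111 114 125 134 143 151 162 191 224
 230 229 228 228 226 225 226 227 228 228 227 226 225 225 226 227 227 228
 227 227 226 226 228 228 228 227 225 223 222 222 222 224 225 228 230 223
 194 169 160 152 143 135 127 122 126 127 126 125 124 125]
flange row [178 178 178 179 179 179 180 181 181 182 182 176 169 185 194 196 194 193
 191 190 190 190 191 183 152] [238 239 238 238 238 238 238 239 235 211 159 131 131 133 133 133 134 133
 135 133 135 135 136]
col [183 183 184 184 184 185 186 186 187 184 167 162 206 233 238 238 238 238
 238 238 238 239 234 202 163 155 157 157 158 157]
(207.5, 80) [ 0.4944 -0.1141  0.02  ]
(340.5, 80) [0.4945 0.0045 0.02  ]
(274, 8) [ 0.4371 -0.0547  0.02  ]
(274, 150) [ 0.5563 -0.0549  0.02  ]
(226, 220) [ 0.5891 -0.0852  0.135 ]
(324.5, 220) [ 0.5892 -0.023   0.135 ]
(275, 181) [ 0.5641 -0.0542  0.135 ]
```

Request:
{"api": "servo_tool", "payload": {"rows": [1,0.02,0,0,0,1,0.03,0,0,0,1,0.03,0,0,0,1,0.02,0,0,0,1,0.0005,0,0.01,0]}}

```text
time: 7.13
position: [0.4913, -0.0529, 0.1634]
tool_rot: [0.001, 1.0, 0.0, -0.002]
ft_force: [0.8, -0.4, -2.6]
grip_width: 0.0501
grip_force: 15.0
```

Request:
{"api": "servo_tool", "payload": {"rows": [1,0,0,0.01,0,1,0,0,0.005,0,1,0,0,0,0,1,0,0,0,0,1,0,0,0,0]}}

```text
time: 7.55
position: [0.4966, -0.054, 0.1479]
tool_rot: [0.001, 1.0, -0.0, 0.0]
ft_force: [-0.3, 1.1, -1.8]
grip_width: 0.05
grip_force: 15.0
```

```bash
python3 - <<'E'
from h import *
o,p,rv,tv=look([],"w5")
E
```

```text
t 7.55 tcp [ 0.4966 -0.054   0.1479] rot [ 6.e-04  1.e+00 -2.e-04  4.e-04] F [-0.3  1.1 -1.8] w 0.05
```

View pics/w5.png

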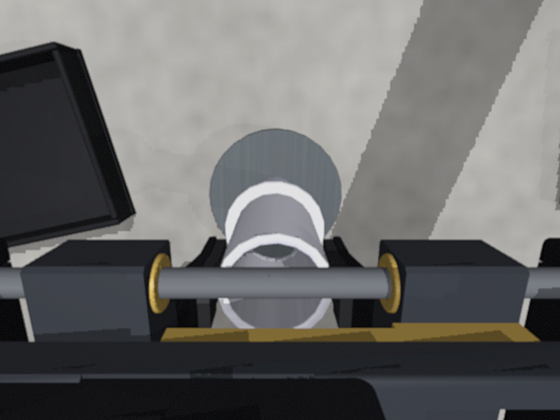

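The base disc and flange look concentric. Lowering gently.

Request:
{"api": "servo_tool", "payload": {"rows": [1,0.0006,0,0.005,0,1,0,0,0.004,0,1,0,0,0.004,0,1,0,0,0.004,0,1,0,0,0.004,0]}}

```text
time: 8.02
position: [0.4952, -0.0538, 0.126]
tool_rot: [0.001, 1.0, 0.0, -0.0]
ft_force: [1.0, 0.5, -2.9]
grip_width: 0.0501
grip_force: 15.0
```

Request:
{"api": "servo_tool", "payload": {"rows": [1,0,0,0.002,0,1,0,0,0.002,0,1,0,0,0.002,0,1,0,0,0,0,1,0,0,0,0]}}

```text
time: 8.43
position: [0.4953, -0.0538, 0.1205]
tool_rot: [0.001, 1.0, 0.0, -0.0]
ft_force: [0.7, 0.9, -2.8]
grip_width: 0.0498
grip_force: 15.0
```

Request:
{"api": "servo_tool", "payload": {"rows": [1,0,0,0.004,0,1,0,0,0.006,0,1,0,0,0.006,0,1,0,0,0.006,0,1,0,0,0.004,0]}}

```text
time: 8.85
position: [0.4949, -0.0537, 0.0936]
tool_rot: [0.001, 1.0, 0.0, -0.001]
ft_force: [1.0, -0.1, -1.8]
grip_width: 0.0503
grip_force: 15.0
```

Request:
{"api": "servo_tool", "payload": {"rows": [1,0,0,0.005,0,1,0,0,0.006,0,1,0,0,0.006,0,1,0,0,0.004,0,1,0,0,0.003,0]}}

```text
time: 9.27
position: [0.4951, -0.0538, 0.0698]
tool_rot: [0.001, 1.0, 0.0, -0.0]
ft_force: [0.3, -0.0, -2.0]
grip_width: 0.05
grip_force: 15.0
```

Request:
{"api": "servo_tool", "payload": {"rows": [1,0,0,0.002,0,1,0,0,0.002,0,1,0,0,0.001,0,1,0,0,0,0]}}

```text
time: 9.6
position: [0.4953, -0.0538, 0.0655]
tool_rot: [0.001, 1.0, 0.0, -0.0]
ft_force: [-0.4, 0.3, -2.8]
grip_width: 0.0499
grip_force: 15.0
```

Request:
{"api": "servo_tool", "payload": {"rows": [1,0,0,0.001,0,1,0,0,0.001,0,1,0,0,0,0,1,0,0,0,0]}}

```text
time: 9.93
position: [0.4955, -0.0539, 0.0637]
tool_rot: [0.001, 1.0, -0.0, 0.0]
ft_force: [0.5, -0.7, -1.8]
grip_width: 0.0497
grip_force: 15.0
```

Request:
{"api": "servo_tool", "payload": {"rows": [1,0,0,0.0005,0,1,0,0,0,0,1,0,0,0,0]}}

```text
time: 10.18
position: [0.4954, -0.0539, 0.0636]
tool_rot: [0.001, 1.0, -0.0, 0.0]
ft_force: [-1.1, -0.2, 5.1]
grip_width: 0.0501
grip_force: 15.0
```

Fully seated (reaction about 7 N, TCP level as predicted): this one fits, so it goes to the tray.

Request:
{"api": "servo_tool", "payload": {"rows": [1,0,0,-0.01,0,1,0,0,-0.02,0,1,0,0,-0.025,0,1,0,0,-0.025,0,1,0,0,-0.02,0]}}

```text
time: 10.6
position: [0.4954, -0.0537, 0.1648]
tool_rot: [0.001, 1.0, -0.0, 0.0]
ft_force: [0.2, -0.7, -2.5]
grip_width: 0.0499
grip_force: 15.0
```

Request:
{"api": "servo_tool", "payload": {"rows": [1,0,0,-0.01,0,1,0,0.015,0,0,1,0.005,0.03,0,0,1,0.008,0.038,0,0,1,0.009,0.038,0,0]}}

```text
time: 11.02
position: [0.4734, 0.0679, 0.1734]
tool_rot: [0.002, 1.0, 0.0, 0.0]
ft_force: [0.4, -0.3, -1.3]
grip_width: 0.0503
grip_force: 15.0
```

Request:
{"api": "servo_tool", "payload": {"rows": [1,0.009,0.038,0,0,1,0.009,0.038,0,0,1,0.009,0.038,0,0,1,0.009,0.038,0,0,1,0.009,0.036,0,0]}}

```text
time: 11.43
position: [0.4275, 0.2572, 0.1733]
tool_rot: [0.001, 1.0, 0.0, -0.0]
ft_force: [0.5, -0.3, -1.6]
grip_width: 0.0498
grip_force: 15.0
```

Request:
{"api": "servo_tool", "payload": {"rows": [1,0.0075,0.02,0,0,1,0,0.01,0.01,0,1,0,0,0.02,0,1,0,0,0.02,0,1,0,0,0.015,0]}}

```text
time: 11.85
position: [0.4207, 0.2849, 0.1066]
tool_rot: [0.0, 1.0, -0.0, -0.001]
ft_force: [-0.1, -0.3, -2.6]
grip_width: 0.05
grip_force: 15.0
```

Request:
{"api": "servo_tool", "payload": {"rows": [1,0,0,0.015,0,1,0,0,0.01,0,1,0,0,0.005,0,1,0,0,0,0,1,0,0,0,0]}}

```text
time: 12.27
position: [0.4215, 0.2851, 0.0781]
tool_rot: [0.001, 1.0, -0.0, 0.0]
ft_force: [0.2, 0.0, -1.0]
grip_width: 0.0502
grip_force: 15.0
```

```bash
python3 - <<'E'
from h import *
look(["tray","sleeve_1"],"s6","side")
E
```

```text
t 12.27 tcp [0.4215 0.2851 0.0781] rot [ 8.e-04  1.e+00 -0.e+00  0.e+00] F [ 0.2  0.  -1. ] w 0.0502
tray 0.9 [ 4.176e-01  2.857e-01 -3.000e-04] [180 165]
tray 0.64 [0.2241 0.3098 0.0022] [118 184]
sleeve_1 0.75 [ 0.6592 -0.1552  0.0041] [328 215]
sleeve_1 0.62 [0.4185 0.2811 0.0378] [179 156]
```

View pics/s6.png

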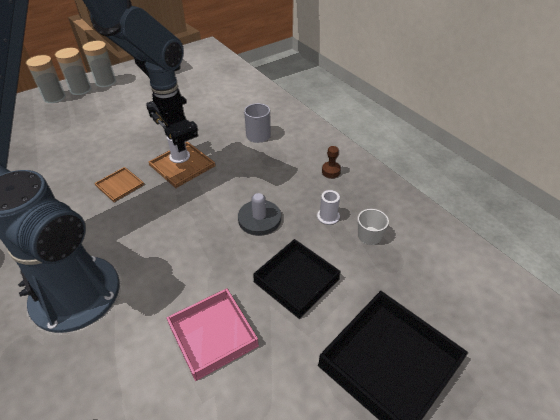

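The sleeve at (180,155) hangs centred over the larger tray. Lowering and releasing.

Request:
{"api": "servo_tool", "payload": {"rows": [1,0,0,0.01,0,1,0,0,0.01,0,1,0,0,0.005,0,1,0,0,0.001,0,1,0,0,0,0]}}

```text
time: 12.83
position: [0.4207, 0.285, 0.0512]
tool_rot: [0.001, 1.0, -0.0, -0.001]
ft_force: [0.1, 0.7, -1.9]
grip_width: 0.0502
grip_force: 15.0
```

Request:
{"api": "servo_tool", "payload": {"rows": [1,0,0,0.001,0,1,0,0,0.001,0,1,0,0,0.0005,0,1,0,0,0,0]}}

```text
time: 13.17
position: [0.4214, 0.2853, 0.0497]
tool_rot: [0.001, 1.0, 0.0, 0.0]
ft_force: [-0.2, 0.1, -3.0]
grip_width: 0.0503
grip_force: 15.0
```

Request:
{"api": "servo_tool", "payload": {"rows": [1,0,0,0.0008,0,1,0,0,0,0,0.3,0,0,0,0,-0.3,0,0,0,0,-1,0,0,0,0]}}

```text
time: 13.58
position: [0.4217, 0.2855, 0.0491]
tool_rot: [0.001, 1.0, 0.0, 0.001]
ft_force: [0.2, -0.4, 0.3]
grip_width: 0.0567
grip_force: 0.0
```

Request:
{"api": "servo_tool", "payload": {"rows": [-1,0,0,0,0,-1,0,0,0,0,-1,0,0,-0.01,0,-1,0,0,-0.02,0,-1,0,0,-0.03,0]}}

```text
time: 14.0
position: [0.4196, 0.2845, 0.1079]
tool_rot: [0.001, 1.0, -0.001, -0.003]
ft_force: [0.2, 0.7, -0.4]
grip_width: 0.0847
grip_force: 0.0
```

Request:
{"api": "servo_tool", "payload": {"rows": [-1,0,0,-0.035,0,-1,0,0,-0.035,0,-1,-0.009,-0.017,0,0,-1,-0.015,-0.03,0,0,-1,-0.018,-0.034,0,0]}}

```text
time: 14.42
position: [0.463, 0.2046, 0.1805]
tool_rot: [-0.001, 1.0, 0.0, 0.001]
ft_force: [0.0, 0.2, -1.0]
grip_width: 0.0869
grip_force: 0.0
```

Request:
{"api": "servo_tool", "payload": {"rows": [-1,-0.019,-0.035,0,0,-1,-0.019,-0.035,0,0,-1,-0.019,-0.035,0,0,-1,-0.019,-0.035,0,0,-1,-0.019,-0.035,0,0]}}

```text
time: 14.83
position: [0.5584, 0.0272, 0.1795]
tool_rot: [0.001, 1.0, 0.0, 0.0]
ft_force: [1.0, 1.5, 0.6]
grip_width: 0.0871
grip_force: 0.0
```

Request:
{"api": "servo_tool", "payload": {"rows": [-1,-0.019,-0.035,0,0,-1,-0.019,-0.035,0,0,-1,-0.019,-0.035,0,0,-1,-0.019,-0.035,0,0,-1,-0.014,-0.03,0,0]}}

```text
time: 15.25
position: [0.649, -0.1439, 0.1794]
tool_rot: [0.001, 1.0, -0.0, 0.001]
ft_force: [-0.7, 0.8, -0.1]
grip_width: 0.0871
grip_force: 0.0
```

Request:
{"api": "servo_tool", "payload": {"rows": [-1,-0.008,-0.012,0,0,-1,0,0,0.03,0,-1,0,0,0.02,0,-1,0,0,0,0,-1,0,0,0,0]}}

```text
time: 15.67
position: [0.6546, -0.1527, 0.1279]
tool_rot: [0.001, 1.0, 0.001, -0.002]
ft_force: [-0.1, 0.1, 0.5]
grip_width: 0.0872
grip_force: 0.0
```

Request:
{"api": "servo_tool", "payload": {"rows": [-1,0,0,0,0,-1,0,0,0,0]}}

```text
time: 15.83
position: [0.6568, -0.1531, 0.1308]
tool_rot: [0.0, 1.0, -0.001, 0.002]
ft_force: [0.5, -0.0, 0.1]
grip_width: 0.087
grip_force: 0.0
```

```bash
python3 - <<'E'
from h import *
o,p,rv,tv=look(["sleeve_1"],"w7")
for r in robot.outline_of(p,"sleeve_1")[:2]:
    ys,xs=np.nonzero(r["region"]);print(r["score"],xs.min(),xs.max(),ys.min(),ys.max())
look(["sleeve_1"],"t7","top")
E
```

```text
t 15.83 tcp [ 0.6568 -0.1531  0.1308] rot [ 4.0e-04  1.0e+00 -7.0e-04  1.5e-03] F [ 0.5 -0.   0.1] w 0.087
sleeve_1 0.91 [ 0.6614 -0.1533  0.001 ] [275 201]
0.76 235 308 165 261
t 15.98 tcp [ 0.6565 -0.153   0.1304] rot [ 4.0e-04  1.0e+00 -5.0e-04  1.2e-03] F [-0.6 -0.3 -0.3] w 0.0871
```

View pics/w7.png

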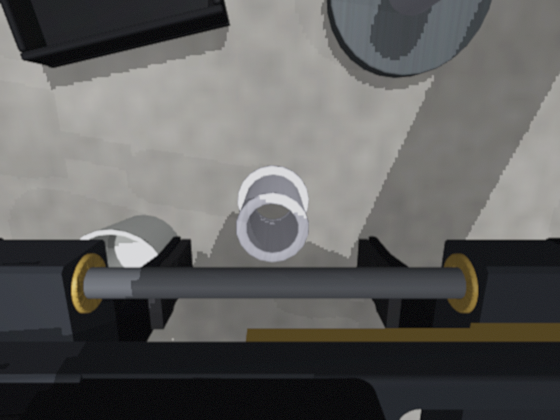

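The second sleeve's rim is at about (272,227) with a visibly thicker wall, so it is probably the 35 mm one. The cup is at lower left, clear of the fingers.

```bash
python3 - <<'E'
from h import *
o,p,rv,tv=look([])
g=cv2.cvtColor(p["pixels"],cv2.COLOR_RGB2GRAY)
m=np.zeros_like(g)
for uv in [(237,228),(308.5,228),(272.5,193),(272.5,261)]: print(uv,ray(uv,.08,p,rv,tv).round(4))
for uv in [(272.5,165)]: print(uv,ray(uv,.006,p,rv,tv).round(4))
E
```

```text
t 16.08 tcp [ 0.6561 -0.153   0.1298] rot [ 5.e-04  1.e+00 -3.e-04  7.e-04] F [0.7 0.3 0.5] w 0.087
(237, 228) [ 0.6584 -0.1788  0.08  ]
(308.5, 228) [ 0.6584 -0.1306  0.08  ]
(272.5, 193) [ 0.6342 -0.1548  0.08  ]
(272.5, 261) [ 0.6825 -0.1549  0.08  ]
(272.5, 165) [ 0.6263 -0.1552  0.006 ]
```

Request:
{"api": "servo_tool", "payload": {"rows": [-1,-0.003,-0.0018,0,0,-1,0,0,0.025,0,-1,0,0,0.025,0,-1,0,0,0.025,0,-1,0,0,0.011,0]}}

```text
time: 16.55
position: [0.6569, -0.1542, 0.0395]
tool_rot: [0.001, 1.0, 0.001, -0.002]
ft_force: [-0.7, -0.1, -0.8]
grip_width: 0.0868
grip_force: 0.0
```

Request:
{"api": "servo_tool", "payload": {"rows": [0.2,0,0,0,0,0.5,0,0,0,0,1,0,0,0,0,1,0,0,0,0,1,0,0,0,0]}}

```text
time: 16.97
position: [0.6598, -0.1553, 0.0445]
tool_rot: [0.001, 1.0, -0.001, 0.001]
ft_force: [-0.0, -0.3, 0.6]
grip_width: 0.0613
grip_force: 0.0
```

Request:
{"api": "servo_tool", "payload": {"rows": [1,0,0,0,0,1,0,0,0,0,1,0,0,0,0,1,0,0,0,0]}}

```text
time: 17.3
position: [0.6592, -0.1548, 0.0438]
tool_rot: [0.001, 1.0, -0.0, 0.001]
ft_force: [0.1, 0.5, 5.3]
grip_width: 0.0504
grip_force: 15.0
```

Request:
{"api": "servo_tool", "payload": {"rows": [1,0,0,-0.015,0,1,0,0,-0.03,0,1,0,0,-0.035,0,1,0,0,-0.035,0,1,0,0,-0.015,0]}}

```text
time: 17.72
position: [0.6603, -0.1556, 0.1767]
tool_rot: [0.001, 1.0, -0.001, 0.003]
ft_force: [1.1, -0.2, -3.5]
grip_width: 0.05
grip_force: 15.0
```

Request:
{"api": "servo_tool", "payload": {"rows": [1,0.015,0.02,0,0,1,0.018,0.03,0,0,1,0.018,0.03,0,0,1,0.012,0.02,0,0,1,0,0.001,0,0]}}

```text
time: 18.13
position: [0.5902, -0.0487, 0.1711]
tool_rot: [-0.001, 1.0, 0.002, -0.005]
ft_force: [-0.5, 0.3, -2.1]
grip_width: 0.0502
grip_force: 15.0
```

Request:
{"api": "servo_tool", "payload": {"rows": [1,0,0,0,0,1,0,0,0,0,1,0,0,0,0,1,0,0,0,0]}}

```text
time: 18.47
position: [0.5964, -0.0549, 0.1725]
tool_rot: [0.001, 1.0, -0.0, 0.0]
ft_force: [-0.1, -0.7, -3.3]
grip_width: 0.05
grip_force: 15.0
```

```bash
python3 - <<'E'
from h import *
o,p,rv,tv=look(["gauge_nose"],"w8")
g=cv2.cvtColor(p["pixels"],cv2.COLOR_RGB2GRAY)
m=np.zeros_like(g);m[30:115,230:320]=g[30:115,230:320]>185
n,l,st,ce=cv2.connectedComponentsWithStats(m);i=1+np.argmax(st[1:,4]);print("nose",st[i],ce[i],fitcirc(p,rv,tv,l==i,.09,.013))
print("row215",g[215,215:240],g[215,312:335]);print("col",g[170:200,275])
for uv in [(226,220),(324.5,220),(275,181.5)]: print(uv,ray(uv,.135,p,rv,tv).round(4))
E
```

```text
t 18.47 tcp [ 0.5964 -0.0549  0.1725] rot [ 1.2e-03  1.0e+00 -2.0e-04  1.0e-04] F [-0.1 -0.7 -3.3] w 0.05
gauge_nose 0.73 [ 0.4938 -0.052   0.0853] [278  68]
gauge_nose 0.7 [ 0.4961 -0.0517  0.0017] [278  83]
nose [ 257   50   39   42 1262] [276.21315372  70.30744849] (array([ 0.49550685, -0.05397776]), np.float64(0.013037674252587233), 112)
row215 [177 177 177 177 178 178 179 179 180 181 181 179 172 177 189 192 192 192
 191 191 191 192 192 188 166] [238 237 237 237 237 237 237 238 236 216 158 126 130 131 131 133 133 131
 134 133 134 133 134]
col [182 182 182 183 184 184 184 185 185 185 182 172 185 216 234 238 237 237
 237 237 237 237 238 235 205 164 151 152 154 153]
(226, 220) [ 0.5891 -0.086   0.135 ]
(324.5, 220) [ 0.5892 -0.0238  0.135 ]
(275, 181.5) [ 0.5645 -0.055   0.135 ]
```

View pics/w8.png

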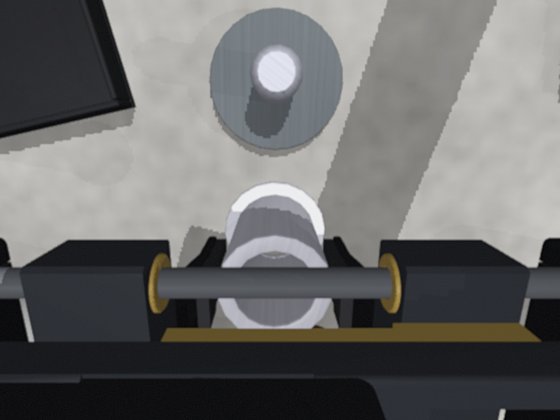

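The nose is at (276,70) and the thick-walled sleeve is held centred at (275,~230). Same approach as before, more gently near the nose.

Request:
{"api": "servo_tool", "payload": {"rows": [1,0.02,0.0008,0,0,1,0.03,0,0,0,1,0.03,0,0,0,1,0.02,0,0,0,1,0.001,0,0.01,0]}}

```text
time: 18.98
position: [0.4904, -0.0524, 0.1635]
tool_rot: [0.001, 1.0, 0.0, -0.002]
ft_force: [-0.1, -0.3, -3.1]
grip_width: 0.0501
grip_force: 15.0
```

Request:
{"api": "servo_tool", "payload": {"rows": [1,0,0,0.01,0,1,0,0,0.005,0,1,0,0,0,0,1,0,0,0,0,1,0,0,0,0]}}

```text
time: 19.4
position: [0.4955, -0.0532, 0.148]
tool_rot: [0.001, 1.0, -0.0, 0.0]
ft_force: [1.1, -0.2, -2.8]
grip_width: 0.0504
grip_force: 15.0
```

Request:
{"api": "servo_tool", "payload": {"rows": [1,0,0,0.005,0,1,0,0,0.004,0,1,0,0,0.003,0,1,0,0,0.003,0,1,0,0,0,0]}}

```text
time: 19.82
position: [0.4943, -0.0527, 0.132]
tool_rot: [0.001, 1.0, 0.0, -0.001]
ft_force: [0.1, -0.1, -3.4]
grip_width: 0.0501
grip_force: 15.0
```

Request:
{"api": "servo_tool", "payload": {"rows": [1,0,0,0.001,0,1,0,0,0.001,0,1,0,0,0.001,0,1,0,0,0,0,1,0,0,0,0]}}

```text
time: 20.23
position: [0.4948, -0.0528, 0.1298]
tool_rot: [0.001, 1.0, -0.0, 0.0]
ft_force: [-0.5, -0.2, -4.0]
grip_width: 0.0504
grip_force: 15.0
```

Request:
{"api": "servo_tool", "payload": {"rows": [1,-0.0006,-0.001,0,0,1,0,0,0.001,0,1,0,0,0,0,1,0,0,0,0,1,0,0,0,0]}}

```text
time: 20.65
position: [0.4954, -0.0538, 0.1287]
tool_rot: [0.001, 1.0, 0.0, -0.0]
ft_force: [0.3, -0.4, -3.3]
grip_width: 0.0505
grip_force: 15.0
```

Request:
{"api": "servo_tool", "payload": {"rows": [1,0,0,0.0007,0,1,0,0,0,0,1,0,0,0,0]}}

```text
time: 20.9
position: [0.4954, -0.0538, 0.128]
tool_rot: [0.001, 1.0, 0.0, 0.0]
ft_force: [0.0, 0.1, -4.2]
grip_width: 0.0503
grip_force: 15.0
```

Request:
{"api": "servo_tool", "payload": {"rows": [1,0,0,0.0007,0,1,0,0,0,0,1,0,0,0,0]}}

```text
time: 21.15
position: [0.4955, -0.0538, 0.1275]
tool_rot: [0.001, 1.0, 0.0, 0.0]
ft_force: [0.0, 0.6, -1.7]
grip_width: 0.0504
grip_force: 15.0
```

Request:
{"api": "servo_tool", "payload": {"rows": [1,0,0,0.0007,0,1,0,0,0,0,1,0,0,0,0]}}

```text
time: 21.4
position: [0.4957, -0.0538, 0.1271]
tool_rot: [0.001, 1.0, 0.0, 0.0]
ft_force: [-1.0, 2.1, 3.3]
grip_width: 0.0504
grip_force: 15.0
```

Request:
{"api": "servo_tool", "payload": {"rows": [1,0,0,0.0003,0,1,0,0,0,0,1,0,0,0,0]}}

```text
time: 21.65
position: [0.4958, -0.0538, 0.127]
tool_rot: [0.001, 1.0, -0.0, 0.001]
ft_force: [0.7, 1.6, 4.8]
grip_width: 0.0501
grip_force: 15.0
```

It stopped with the flange about 63.5 mm above the base under a light reaction (~8 N): doesn't fit, so it goes to the smaller black bin.

Request:
{"api": "servo_tool", "payload": {"rows": [1,0,0,-0.01,0,1,0,0,-0.02,0,1,0,0,-0.02,0,1,0.002,-0.02,0,0,1,0.005,-0.035,0,0]}}

```text
time: 22.07
position: [0.4887, -0.1071, 0.177]
tool_rot: [-0.002, 1.0, 0.0, 0.001]
ft_force: [0.3, -1.0, -3.1]
grip_width: 0.0504
grip_force: 15.0
```

Request:
{"api": "servo_tool", "payload": {"rows": [1,0.007,-0.038,0,0,1,0.007,-0.038,0,0,1,0.007,-0.038,0,0,1,0.005,-0.035,0,0,1,0.003,-0.02,0,0]}}

```text
time: 22.48
position: [0.4583, -0.2822, 0.1758]
tool_rot: [0.002, 1.0, -0.001, -0.0]
ft_force: [0.7, -0.5, -2.5]
grip_width: 0.0504
grip_force: 15.0
```

Request:
{"api": "servo_tool", "payload": {"rows": [1,0,0,0.01,0,1,0,0,0.02,0,1,0,0,0.02,0,1,0,0,0,0,1,0,0,0,0]}}

```text
time: 22.9
position: [0.4579, -0.2764, 0.1248]
tool_rot: [0.0, 1.0, 0.002, -0.002]
ft_force: [0.0, 0.6, -3.4]
grip_width: 0.0503
grip_force: 15.0
```

```bash
python3 - <<'E'
from h import *
look(["bin","sleeve_1"],"s9","side")
E
```

```text
t 22.9 tcp [ 0.4579 -0.2764  0.1248] rot [ 5.0e-04  1.0e+00  1.6e-03 -1.9e-03] F [ 0.   0.6 -3.4] w 0.0503
bin 0.83 [ 0.4564 -0.2757 -0.0033] [295 280]
bin 0.78 [ 0.2193 -0.2866  0.0027] [212 333]
bin 0.74 [ 0.4953 -0.5619 -0.0025] [389 363]
sleeve_1 0.85 [0.4205 0.283  0.0078] [181 163]
sleeve_1 0.58 [ 0.4553 -0.2753  0.0797] [295 260]
```

View pics/s9.png

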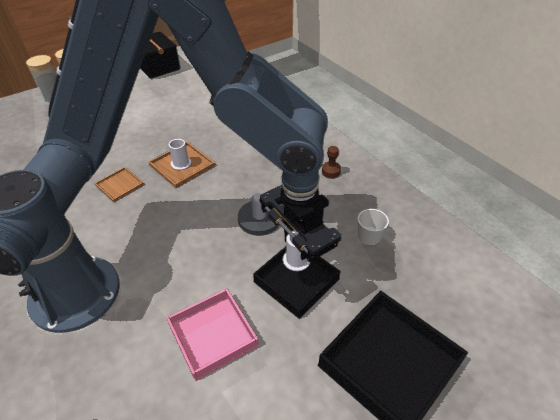

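Sleeve one stands upright in the tray at (180,155); sleeve two hangs over the smaller black bin at (296,255).

Request:
{"api": "servo_tool", "payload": {"rows": [1,0,0,0.01,0,1,0,0,0.02,0,1,0,0,0.02,0,1,0,0,0.015,0,1,0,0,0.005,0]}}

```text
time: 23.47
position: [0.4584, -0.2769, 0.0546]
tool_rot: [0.001, 1.0, 0.001, -0.001]
ft_force: [0.2, 0.5, -3.9]
grip_width: 0.0501
grip_force: 15.0
```

Request:
{"api": "servo_tool", "payload": {"rows": [1,0,0,0,0,1,0,0,0,0,1,0,0,0,0]}}

```text
time: 23.72
position: [0.4599, -0.2784, 0.0573]
tool_rot: [0.001, 1.0, -0.001, 0.001]
ft_force: [-0.6, -1.2, -3.0]
grip_width: 0.0502
grip_force: 15.0
```

Request:
{"api": "servo_tool", "payload": {"rows": [1,0,0,0.003,0,1,0,0,0.002,0,1,0,0,0.001,0,1,0,0,0,0,1,0,0,0,0]}}

```text
time: 24.13
position: [0.4591, -0.2778, 0.0504]
tool_rot: [0.001, 1.0, -0.0, 0.0]
ft_force: [-0.3, -0.1, -3.1]
grip_width: 0.0502
grip_force: 15.0
```

Request:
{"api": "servo_tool", "payload": {"rows": [1,0,0,0.0006,0,1,0,0,0.0005,0,1,0,0,0,0,1,0,0,0,0]}}

```text
time: 24.47
position: [0.4591, -0.2779, 0.0498]
tool_rot: [0.001, 1.0, -0.0, 0.0]
ft_force: [-1.4, -0.0, 3.2]
grip_width: 0.05
grip_force: 15.0
```

Contact. Release, retreat up, and check.

Request:
{"api": "servo_tool", "payload": {"rows": [1,0,0,0,0,0.3,0,0,0,0,-0.3,0,0,0,0,-1,0,0,0,0,-1,0,0,0,0]}}

```text
time: 24.88
position: [0.4595, -0.278, 0.0491]
tool_rot: [0.001, 1.0, -0.0, 0.0]
ft_force: [-0.2, 0.7, -0.1]
grip_width: 0.063
grip_force: 0.0
```

Request:
{"api": "servo_tool", "payload": {"rows": [-1,0,0,0,0,-1,0,0,0,0,-1,0,0,-0.01,0,-1,0,0,-0.02,0,-1,0,0,-0.03,0]}}

```text
time: 25.3
position: [0.4577, -0.2766, 0.1083]
tool_rot: [0.001, 1.0, 0.002, -0.002]
ft_force: [1.3, 0.2, -0.8]
grip_width: 0.0859
grip_force: 0.0
```

Request:
{"api": "servo_tool", "payload": {"rows": [-1,0,0,-0.035,0,-1,0,0,-0.035,0,-1,0,0,-0.02,0,-1,0,0,0,0,-1,0,0,0,0]}}

```text
time: 25.72
position: [0.4597, -0.2782, 0.2011]
tool_rot: [0.001, 1.0, -0.001, 0.001]
ft_force: [-0.2, 1.2, 0.4]
grip_width: 0.0867
grip_force: 0.0
```

Request:
{"api": "servo_tool", "payload": {"rows": [-1,0,0,0,0,-1,0,0,0,0,-1,0,0,0,0,-1,0,0,0,0,-1,0,0,0,0]}}

```text
time: 26.13
position: [0.4588, -0.2775, 0.1983]
tool_rot: [0.001, 1.0, 0.001, -0.001]
ft_force: [0.0, -0.3, 0.0]
grip_width: 0.0864
grip_force: 0.0
```

```bash
python3 - <<'E'
from h import *
for c in("side","wrist","top"): look(["sleeve_1","jug","cup","tamper"] if c=="side" else ["sleeve_1"],None,c)
o,p,rv,tv=look([],None,"side")
for r in robot.outline_of(p,"sleeve_1")[:3]:
    ys,xs=np.nonzero(r["region"]);print("outline",round(r["score"],2),xs.min(),xs.max(),ys.min(),ys.max())
E
```

```text
t 26.13 tcp [ 0.4588 -0.2775  0.1983] rot [ 7.e-04  1.e+00  7.e-04 -8.e-04] F [ 0.  -0.3  0. ] w 0.0864
sleeve_1 0.86 [ 0.4589 -0.278   0.0068] [296 278]
sleeve_1 0.71 [0.4188 0.2827 0.0078] [181 163]
jug 0.78 [ 7.025e-01  2.755e-01 -7.000e-04] [257 135]
cup 0.8 [ 0.7061 -0.2736  0.0023] [369 234]
tamper 0.62 [ 7.825e-01 -1.540e-02  3.000e-04] [330 172]
t 26.38 tcp [ 0.4591 -0.2778  0.1991] rot [ 6.e-04  1.e+00  1.e-04 -1.e-04] F [ 0.6  0.2 -0.2] w 0.0868
sleeve_1 0.68 [ 0.4584 -0.279   0.0043] [273 182]
t 26.48 tcp [ 0.4591 -0.2778  0.1992] rot [ 6.e-04  1.e+00 -0.e+00 -0.e+00] F [-0.2 -0.3 -0.3] w 0.0874
sleeve_1 0.51 [ 0.4199  0.2858 -0.0009] [160 243]
sleeve_1 0.47 [ 0.4587 -0.275   0.0071] [323 234]
t 26.58 tcp [ 0.4591 -0.2778  0.1993] rot [ 6.e-04  1.e+00 -0.e+00  0.e+00] F [-0.9 -0.7  0.4] w 0.0869
outline 0.68 285 308 252 289
outline 0.64 168 190 138 169
```

Both sleeves are standing where they belong, and the bystanders have not moved.

```bash
python3 -c "
from rig import robot;print(robot.hand_in())"
```

```text
the job is handed in; nothing more can be done
None
```

The job is handed in: the sleeve that went fully down on the gauge stands upright in the larger wooden tray, the one that stopped on the nose stands upright in the smaller black bin, and the jug, cup and tamper were not moved (about 27 s of the 67 s used).

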